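Turn the roller carrier over beneath the low shelf and chock the roller in it

TASK

The small aluminium roller carrier beneath the low shelf lies wrong side up. Without bringing it out from under the shelf, turn it over (its handle swivels) so that its rubber chocks face up and set it down flat, still beneath the shelf. Then lay the little steel roller that lies to its left lengthways between the chocks so that it cannot roll away; do not bang the shelf and leave everything else where it is.

Things in the scene. Friction and masses are not known exactly. Their poses are not given: they have to be found in the camera images.
- shelf: Fixed low riser shelf: grey board 520 (y) x 220 (x) x 18 mm, underside 235 mm, top 253 mm above the worktop. Origin on the worktop under the middle of its front edge; own x points inward, away from the robot. Open in front; end panels at y = +-246 mm begin at x = 115 mm, a thin diagonal strut runs from each forward to the board at x = 45 mm. Things on top stand 60 mm or more behind the edge.
- carrier: Loose aluminium carrier, 0.27 to 0.48 kg, 100 (own x) x 96 (own y) x 40 mm; origin at the centre of that box, 20 mm above the worktop when flat either way up. Two 6 mm end cheeks (outer faces x = +-50 mm, 96 x 40 mm) joined by a 6 mm plate (z +-3 mm, y -2 to 48 mm) and a handle. At the start own z (plain face) is up, own x points roughly away from the robot; own -z bears the chocks.
- far_end (a point): Middle of the carrier's end facing away from the handle, own (0, 48, 0) mm. This end is flat (the edges of the two cheeks, 100 x 40 mm over all) and the carrier can stand on it. Tipped over this end, first about its lower, then about its other edge, it lies turned over with its centre 136 mm farther that way.
- handle (a point): Middle of the handle: black ribbed sleeve, 12 mm in diameter, 84 mm long along the carrier's own x, at own (0, -38, 0) mm, on the robot's right at the start. The sleeve turns freely on its rod, so the carrier swings about it while it is gripped. 30 mm free between sleeve and plate; beyond it and beneath it all is free.
- trough (a point): Middle of the trough floor on the plate's chock face, carrier's own (0, 23, -3) mm. The trough runs along own x, 88 mm between the cheeks. At each end (own x 26 to 40 mm and -26 to -40 mm) a pair of rubber chocks 10 mm high slopes at 45 degrees toward it, about 11 mm apart at the plate, 30 mm at the top; the middle 52 mm has no chocks, so fingertips fit there.
- roller: Ground steel roller lying on the worktop under the shelf's front edge, left of the carrier: plain round cylinder 20 mm in diameter, 76 mm long along own y (which points roughly away from or toward the robot), 0.17 kg, free to roll. Origin at its centre, 10 mm above what it lies on.
- bush: Bystander: flanged steel bush 34 mm across, 30 mm high, at the back beneath the shelf. Origin at its underside.
- cap: Bystander: black lens cap 51 mm across, 9 mm high, at the back beneath the shelf. Origin at its underside.
- block: Bystander: milled step block 24 x 60 x 24 mm, at the back beneath the shelf. Origin at its underside.

How it is judged (in metres and radians):
On the way:
1. the carrier lies flat, turned over, beneath the shelf (angle between carrier's own z axis and vertical above 3.04 rad and height (world z) of carrier below 0.024 m and x of carrier in the frame of shelf between 0 and 0.11 m and y of carrier in the frame of shelf between -0.22 and 0.22 m and linear speed of carrier below 0.02 m/s), for 0.3 s.
At the end, for the whole second after the job is handed in: The carrier lies flat, chock face up (within 6 deg), its centre 0 to 110 mm behind the shelf's front edge and within 220 mm of its middle; the roller lies at rest between the chocks, within 6 mm of the trough's centre line, 10 mm of its middle lengthways and 8 deg of its direction (all of step 1 and x of roller in the frame of carrier between -0.01 and 0.01 m and y of roller in the frame of carrier between 0.017 and 0.029 m and z of roller in the frame of carrier between -0.018 and -0.009 m and angle between the y axis of roller and the x axis of carrier, either way round below 0.15 rad and linear speed of roller below 0.02 m/s); the robot touches nothing.
It fails at once if the carrier's centre is brought more than 30 mm out in front of the shelf's front edge (x of carrier in the frame of shelf below -0.03 m).
It fails at once if the shelf is banged (over 25 N) (contact force between shelf and anything else above 25 N).
It fails at once if a bystander (bush, lens cap or step block) is moved by more than 30 mm (distance of any of bush, cap, block from where it was at the start of the episode above 0.03 m).
It also fails if it takes over 64 s, if anything falls off the work surface, if the arm or the gripper's body presses on something with over 40 N, if the wrist force passes 120 N, or if a joint passes its speed limit or range.

ROBOT

A 6-joint arm with a two-finger parallel gripper is mounted at the origin on a cart in front of the work surface, level with it; the furniture and walls round the work are solid. World frame = base frame: x ahead of the robot, y to its left, z up, the work surface at z = 0. Lengths are in mm, angles in rad, forces in N, time in s.
With the tool pointing down it reaches from about 275 to 1000 mm from the base axis. Payload 8.4 kg.
Tool frame: the origin (TCP) lies between the finger pads; the fingertips stand 22 mm ahead of it and the grasp point (between the pads) lies 3 mm ahead of it (r.nose_length is the z of the fingertips in the tool frame, in mm); z points along the fingers, y is the line along which they close (so a half turn about z gives the same grasp; the last joint's range is limited). The gripper opens to 85 mm and grips with 20 to 120 N. Pads are 22 mm wide; open, the fingers measure 114 mm over their backs; the gripper's body (76 mm by 85 mm) begins 54 mm behind the grasp point. The pads swing forward as they close: fully open they stand 13 mm farther back than shut.
Start: joints at [-1.287, 0.353, 1.633, -0, 1.155, -0.002], TCP at [176.202, -599.651, 253.281] pointing down, gripper open.
Joint ranges: [-2.63, 2.63], [-0.92, 2.1], [0.06, 2.66], [-1.3, 4.44], [0, 2.69], [-3.02, 3.02]. Speed limits (rad/s): [2.22, 2.22, 2.79, 3.14, 3.14, 3.14].

INTERFACE

Orientations are given as [roll, pitch, yaw] about the fixed x, y, z axes, in that order (R = Rz(yaw) Ry(pitch) Rx(roll)).
In Python, from rig import r gives the robot as it stands.
- The arm moves only by the shell command python3 steer.py [FORCE], which reads ROWS from standard input. ROWS is one flat JSON list of numbers that holds 1 to 5 rows one after another, with no inner brackets; each row has 7 numbers: a rotation vector rx, ry, rz in rad, then dx, dy, dz in mm, then the opening from 0.0 (shut) to 1.0 (fully open); each row shifts and turns the commanded pose from where the row before left it, along the tool's axes as they then stand; what a row does not reach is not made up. A row lasts 1/12 s, in which the tool goes at most 41.7 mm and 0.125 rad, less where a joint would pass 70% of its speed; a pose out of reach is approached as far as the arm can. The fingers move at their own pace and stop on an object; FORCE is the grip in N (left out, the last holds). Time passes only in rows, so rows that do not move let the fingers close. It prints the time, the measured TCP pose, the force, the opening and the grip force at its end. Input that does not fit is refused with a message, and nothing moves.
- r.sense(): the state, without advancing time (a new reading comes with each control period).
- r.grab_frame(name): name is "scene" or "top" or "wrist"; returns the picture (420x560x3 uint8, red, green, blue); there is no depth.
- r.camera_params(name): a dict with "fx", "fy", "cx", "cy" (pixels), "dist_coeffs" ([k1, k2, p1, p2, k3] as OpenCV has them; the pictures are not rectified), "rvec" (rotation vector, rad) and "tvec" (3), from world to camera coordinates, as OpenCV has them. Camera axes: x right, y down, z forward; pixel columns grow to the right and rows downward; lengths in mm; the calibration is good to about 2 mm. A picture is of the moment at which its call begins: read the wrist's pose just before it. camera_params takes no time and is no camera call; for the wrist camera it gives the pose at the moment of the call.
- r.sign_off(): hands the job in; it is judged then, once.
The state is a dict: "clock": time; "qpos": joint angles; "qvel": joint speeds; "joint_efforts": joint torques, N m; "eef_pos": TCP position; "tcp_rot": TCP orientation; "contact_force": force on the tool from outside, world axes, zero at the start; "wrist_torque": the same for the moment, N m; "opening": opening from 0.0 (shut) to 1.0 (fully open); "grasp_force": force on a finger pad.
Only numpy, scipy, OpenCV 4.12 (cv2) and the standard library are available. Lean on these libraries where they do the work, as an engineer would, in place of code of your own. Each camera call takes 0.05 s, during which the arm holds its last target. There are 200 camera calls.

## Working session

There is one attempt and no reset: what is moved stays moved. The work goes in short steps, Python scripts to look and compute and a shell command to move; the robot and the scene stay as the last step left them, time stands still between calls to the robot, and variables do not carry over. Pictures are saved under pics/ and viewed, at most 10 in all, crops included, and the job is handed in when it is done.

```bash
ls; mkdir -p pics; python3 - <<'E'
from rig import r
import cv2,numpy as np
s=r.sense();print(s['clock'],s['eef_pos'],s['tcp_rot'],s['opening'],r.nose_length)
for n in("scene","top"):
    cv2.imwrite(f'pics/{n}0.png',r.grab_frame(n)[:,:,::-1])
    p=r.camera_params(n);R=cv2.Rodrigues(np.array(p['rvec'],float))[0];print(n,p,-R.T@np.array(p['tvec']))
E
```

```text
pics
rig.py
steer.py
0.0 [ 176.07615071 -599.23301623  252.58077295] [-3.14024835e+00 -1.41985509e-05  2.85800863e-01] 1.0003671158384995 22.0
scene {'fx': 534.6335042007468, 'fy': 534.6335042007468, 'cx': 277.27637977024233, 'cy': 207.41681715222273, 'dist_coeffs': array([-0.07356665,  0.        ,  0.        ,  0.        ,  0.        ]), 'rvec': array([ 1.79803271, -0.96363197,  0.66355487]), 'tvec': array([-367.98229684,  245.02374368,  530.88833876])} [-134.8381752  -512.28804903  443.47452611]
top {'fx': 463.02268683645053, 'fy': 463.02268683645053, 'cx': 284.83308740291864, 'cy': 212.2635873701484, 'dist_coeffs': array([-0.04311357,  0.        ,  0.        ,  0.        ,  0.        ]), 'rvec': array([ 1.42648733, -2.2418297 ,  0.81073322]), 'tvec': array([242.88429809, 510.12871374, 515.70634492])} [161.67854806 194.84650481 721.85317598]
```

View pics/scene0.png

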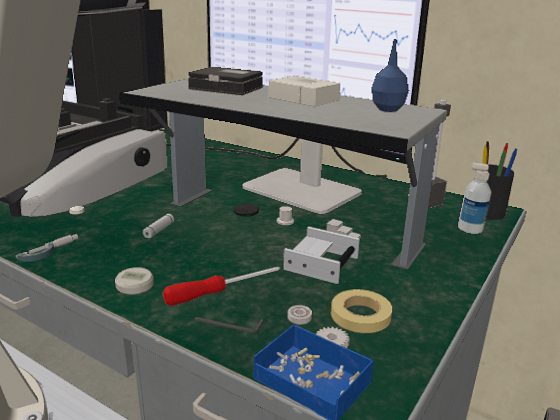

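View pics/top0.png

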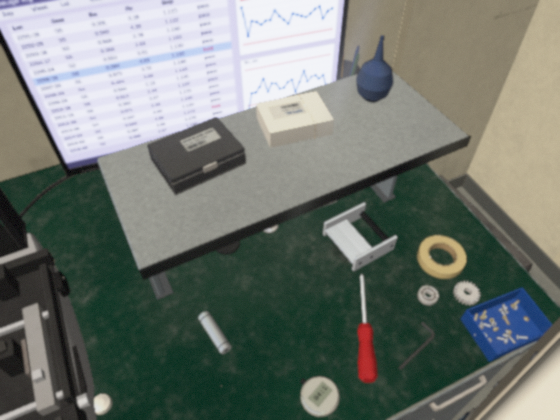

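Scene: the carrier is at about (320,252) with its handle on the right, and the roller at (158,226). Top: the carrier is at (358,238), the roller at (214,333), and the shelf front edge runs (142,268) to (468,138). I'll enlarge crops to read the corners.

```bash
cat > h.py <<'E'
import cv2,numpy as np
from rig import r
def cam(n,p=None):
    p=p or r.camera_params(n)
    K=np.array([[p['fx'],0,p['cx']],[0,p['fy'],p['cy']],[0,0,1.]])
    R=cv2.Rodrigues(np.array(p['rvec'],float))[0];t=np.array(p['tvec'],float)
    return K,np.array(p['dist_coeffs'],float),R,t
def ray(n,uv,p=None):
    K,d,R,t=cam(n,p);q=cv2.undistortPoints(np.array([[uv]],float),K,d)[0,0]
    return -R.T@t,R.T@np.array([q[0],q[1],1])
def onz(n,uv,z,p=None):
    o,d=ray(n,uv,p);return o+d*(z-o[2])/d[2]
def tri(a,ua,b,ub):
    o1,d1=ray(a,ua);o2,d2=ray(b,ub)
    s=np.linalg.lstsq(np.c_[d1,-d2],o2-o1,rcond=None)[0]
    p,q=o1+s[0]*d1,o2+s[1]*d2;return (p+q)/2,np.linalg.norm(p-q)
def proj(n,P,p=None):
    K,d,R,t=cam(n,p);return cv2.projectPoints(np.array(P,float).reshape(-1,3),cv2.Rodrigues(R)[0],t,K,d)[0][:,0]
E
python3 - <<'E'
import cv2,numpy as np
s=cv2.imread('pics/scene0.png');t=cv2.imread('pics/top0.png')
f=lambda im,x,y,w,h,k:cv2.resize(im[y:y+h,x:x+w],None,fx=k,fy=k,interpolation=cv2.INTER_CUBIC)
a=np.vstack([np.hstack([f(s,275,215,95,75,4),f(t,315,195,95,75,4)]),np.hstack([f(s,130,200,95,55,4),f(t,180,295,95,75,4)[:220]])])
cv2.imwrite('pics/c1.png',a)
E
```

```text
(no output)
```

View pics/c1.png

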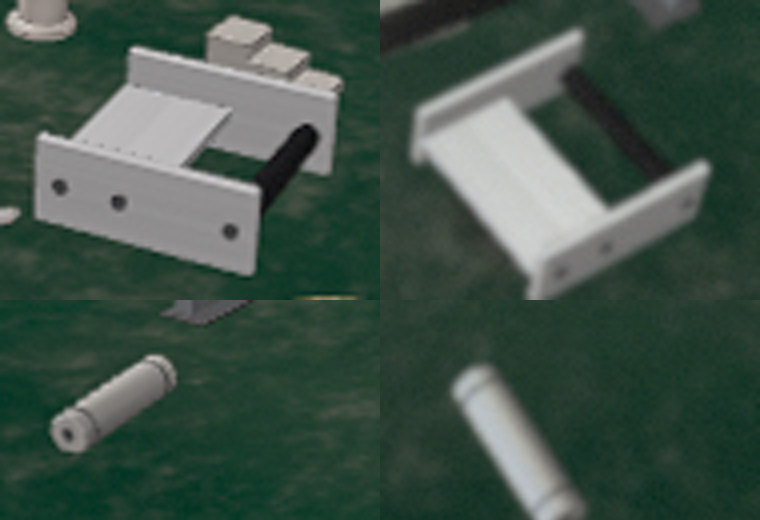

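```bash
python3 - <<'E'
from h import *
np.set_printoptions(precision=1,suppress=True)
S={'nl':(284.5,248.5),'nr':(340.5,262.2),'fl':(307.5,227),'fr':(359.3,238)}
T={'nl':(352.5,259.2),'nr':(397.3,236.2),'fl':(323.2,222),'fr':(365.3,202.5)}
for k in S: print(k,onz('scene',S[k],40),onz('top',T[k],40),tri('scene',S[k],'top',T[k]))
print('bottom',onz('scene',(338,283.7),0),onz('scene',(283.8,269.5),0),onz('top',(352,269.7),0))
print('roller near',onz('scene',(146.5,233),10),onz('top',(227.5,346.7),13),'far',onz('scene',(168.5,217.5),10),onz('top',(202.7,315.5),13))
# shelf black front face: find front edges along columns in top view
im=cv2.cvtColor(cv2.imread('pics/top0.png'),cv2.COLOR_BGR2GRAY)
for c in (180,250,320,380,440):
    g=np.diff(cv2.GaussianBlur(im,(3,3),0)[:,c].astype(int))
    y0=int(268-(c-142)*130/326); w=g[y0-14:y0+14]; e=y0-14+w.argmin()+.5; print(c,e,onz('top',(c,e),253))
print(onz('scene',(121,94),253),onz('scene',(409,137),253),onz('top',(140,269),253),onz('top',(468,139),253))
E
```

```text
nl [ 523.2 -113.9   40. ] [ 524.4 -109.6   40. ] (array([ 526.5, -111.3,   37.3]), np.float64(1.3177996851840983))
nr [ 534.6 -209.3   40. ] [ 533.3 -210.3   40. ] (array([ 533. , -210. ,   40.8]), np.float64(0.3177431245627188))
fl [ 615.6 -103.9   40. ] [ 620.5 -102.3   40. ] (array([ 620.5, -102.2,   38.4]), np.float64(2.1359167628250457))
fr [ 629.  -197.8   40. ] [ 628.6 -199.8   40. ] (array([ 627.4, -198.7,   41.2]), np.float64(0.7592268246286066))
bottom [ 535.7 -207.5    0. ] [ 524.5 -113.1    0. ] [ 526.  -114.9    0. ]
roller near [477.1 154.   10. ] [477.5 146.2  13. ] far [550.9 168.9  10. ] [546.8 164.5  13. ]
180 252.5 [509.2 172.6 253. ]
250 224.5 [513.3  77.9 253. ]
320 195.5 [519.5 -27.2 253. ]
380 171.5 [ 524.  -126.2  253. ]
440 147.5 [ 528.9 -235.9  253. ]
[500.6 216.4 253. ] [ 542.3 -291.1  253. ] [506.3 223.3 253. ] [ 526.4 -287.4  253. ]
```

```bash
cat >> h.py <<'E'
from scipy.spatial.transform import Rotation as Rn
def pose():
    s=r.sense();return np.array(s['eef_pos']),Rn.from_euler('xyz',s['tcp_rot'])
def go(target,yaw,tilt,roll=0):
    "delta in tool axes to a pose: tool x along yaw, tilted forward by tilt, then swung about the sleeve (world yaw axis) by roll"
    p,R=pose();G=Rn.from_euler('z',yaw)*Rn.from_euler('x',roll)*Rn.from_euler('x',np.pi)*Rn.from_euler('y',tilt)
    d=R.inv();print('rot',np.round((d*G).as_rotvec(),4),'shift now',np.round(d.apply(np.array(target)-p),1),'shift after turn',np.round(G.inv().apply(np.array(target)-p),1),'pos',np.round(p,1))
E
echo '[0,0,0.093,0,0,0,0.35,0,0,0.093,0,0,0,0.35,0,0,0,21.2,-31.9,-3.2,0.35,0,0,0,21.2,-31.9,-3.2,0.35,0,0,0,21.2,-31.9,-3.2,0.35]' | python3 steer.py 40
echo '[0,0,0,21.2,-31.9,-3.2,0.35,0,0,0,21.2,-31.9,-3.2,0.35,0,0,0,21.2,-31.9,-3.2,0.35,0,0,0,21.2,-31.9,-3.2,0.35,0,0,0,21.2,-31.9,-3.2,0.35]' | python3 steer.py
echo '[0,0,0,21.2,-31.9,-3.2,0.35,0,0,0,21.2,-31.9,-3.2,0.35,0,0,0,21.2,-31.9,-3.2,0.35,0,0,0,21.2,-31.9,-3.2,0.35,0,0.12,0,0,0,0,0.35]' | python3 steer.py
echo '[0,0.12,0,0,0,0,0.35,0,0.12,0,0,0,0,0.35,0,0.12,0,0,0,0,0.35,0,0.12,0,0,0,0,0.35,0,0,0,0,0,0,0.35]' | python3 steer.py
python3 - <<'E'
from h import *
p=r.camera_params('wrist');P,R=pose();K,d,Rc,t=cam('w',p);c=-Rc.T@t
print('cam in tool',R.inv().apply(c-P),R.inv().apply(Rc[2]))
cv2.imwrite('pics/w1.png',r.grab_frame('wrist')[:,:,::-1]);np.save('pics/w1.npy',p,allow_pickle=True)
go((391,-193,290),.1,.61)
E
```

```text
clock: 0.52
eef_pos: [229.9, -496.7, 262.2]
tcp_rot: [-3.14, 0.0, 0.098]
contact_force: [1.2, -0.5, 0.8]
opening: 0.35
grasp_force: 0.0
clock: 0.93
eef_pos: [319.8, -327.0, 278.9]
tcp_rot: [-3.141, 0.0, 0.099]
contact_force: [1.3, 0.1, -0.7]
opening: 0.353
grasp_force: 0.0
clock: 1.35
eef_pos: [397.4, -185.6, 292.4]
tcp_rot: [-3.139, -0.122, 0.11]
contact_force: [-0.4, -1.1, 0.3]
opening: 0.352
grasp_force: 0.0
clock: 1.77
eef_pos: [389.3, -191.3, 289.8]
tcp_rot: [-3.136, -0.577, 0.099]
contact_force: [-1.0, -0.4, -0.5]
opening: 0.35
grasp_force: 0.0
cam in tool [  75.00849556   -0.17433469 -120.91749291] [-2.95846999e-01  3.17434438e-04  9.55235287e-01]
rot [-0.0038  0.0387 -0.0041] shift now [1.1 0.8 1. ] shift after turn [1.1 0.8 1. ] pos [ 389.5 -192.4  290.2]
```

View pics/w1.png

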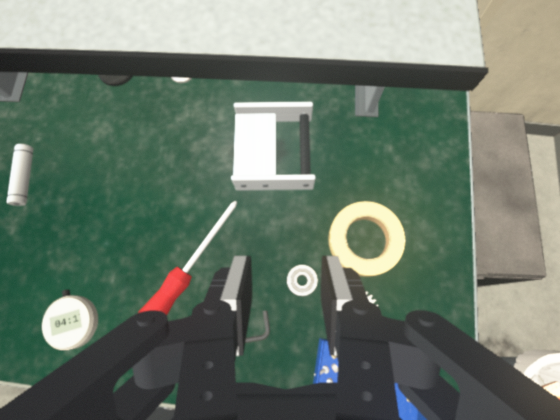

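Wrist view: carrier cheeks span (233,177) to (315,176) near and (235,104) to (312,103) far. The sleeve runs (305,115) to (304,173), the roller (21,146) to (17,203), and the shelf front-right corner is at (487,70). I'll measure from these and check joint 6.

```bash
python3 - <<'E'
from h import *
np.set_printoptions(precision=1,suppress=True)
p=np.load('pics/w1.npy',allow_pickle=True).item()
print('q',r.sense()['qpos'].round(2) if hasattr(r.sense()['qpos'],'round') else r.sense()['qpos'])
im=cv2.imread('pics/w1.png');g=im.astype(int)
m=((g.min(2)>150)).astype(np.uint8);m[:90]=0;m[200:]=0;m[:,:225]=0;m[:,325:]=0
ys,xs=np.nonzero(m);print('bbox',xs.min(),xs.max(),ys.min(),ys.max(),cv2.minAreaRect(np.c_[xs,ys].astype(np.float32)))
for n,uv in dict(nl=(233,177),nr=(315,176.5),fl=(235,103),fr=(312,102)).items(): print(n,onz('w',uv,40,p))
for uv in ((305,115),(304,173)): print('sleeve top',onz('w',uv,25,p))
for uv in ((21,146),(17,204)): print('roller',onz('w',uv,10,p))
for uv in ((486,70),(486,86),(50,51.5),(240,58.5)): print('shelf 253/235',onz('w',uv,253,p),onz('w',uv,235,p))
E
```

```text
q [-0.8 -0.2  2.3  0.6  0.8  0.3]
bbox 231 315 101 189 ((272.5097351074219, 145.14910888671875), (87.4081802368164, 84.02049255371094), 89.14490509033203)
nl [ 523.5 -115.8   40. ]
nr [ 533.5 -208.5   40. ]
fl [ 618.2 -104.5   40. ]
fr [ 628.8 -197.2   40. ]
sleeve top [ 618.9 -190.3   25. ]
sleeve top [ 542.2 -195.8   25. ]
roller [548.9 168.   10. ]
roller [473.  149.4  10. ]
shelf 253/235 [ 528.5 -292.3  253. ] [ 542.8 -302.4  235. ]
shelf 253/235 [ 517.8 -291.7  253. ] [ 531.  -301.7  235. ]
shelf 253/235 [516.4 -37.7 253. ] [529.5 -22.2 235. ]
shelf 253/235 [ 521.3 -150.8  253. ] [ 534.9 -146.7  235. ]
```

```bash

echo '[0,0,-0.1208,0,0,0,0.35,0,0,-0.1208,0,0,0,0.35,0,0,-0.1208,0,0,0,0.35,0,0,-0.1208,0,0,0,0.35,0,0,-0.1208,0,0,0,0.35]' | python3 steer.py | grep rot
python3 -c "
from h import *;print(np.round(r.sense()['qpos'],2))"
echo '[0,0,-0.1208,0,0,0,0.35,0,0,-0.1208,0,0,0,0.35,0,0,-0.1208,0,0,0,0.35,0,0,-0.1208,0,0,0,0.35,0,0,-0.1208,0,0,0,0.35]' | python3 steer.py | grep rot
echo '[0,0,-0.1208,0,0,0,0.35,0,0,-0.1208,0,0,0,0.35,0,0,-0.1208,0,0,0,0.35,0,0,-0.1208,0,0,0,0.35,0,0,-0.1208,0,0,0,0.35]' | python3 steer.py | grep rot
echo '[0,0,-0.1208,0,0,0,0.35,0,0,-0.1208,0,0,0,0.35,0,0,-0.1208,0,0,0,0.35,0,0,-0.1208,0,0,0,0.35,0,0,-0.1208,0,0,0,0.35]' | python3 steer.py | grep rot
echo '[0,0,-0.1208,0,0,0,0.35,0,0,-0.1208,0,0,0,0.35,0,0,-0.1208,0,0,0,0.35,0,0,-0.1208,0,0,0,0.35,0,0,-0.1208,0,0,0,0.35]' | python3 steer.py | grep rot
echo '[0,0,-0.1208,0,0,0,0.35,0,0,0,0,0,0,0.35]' | python3 steer.py | grep -E 'rot|pos'
cat >> h.py <<'E'
def go2(target,yaw,tilt,roll=0):
    "as go, with the tool half-turned about z (tool x toward robot)"
    p,R=pose();G=Rn.from_euler('z',yaw)*Rn.from_euler('x',roll)*Rn.from_euler('x',np.pi)*Rn.from_euler('y',tilt)*Rn.from_euler('z',np.pi)
    d=R.inv();print('rot',np.round((d*G).as_rotvec(),4),'shift now',np.round(d.apply(np.array(target)-p),1),'shift after turn',np.round(G.inv().apply(np.array(target)-p),1),'pos',np.round(p,1),'q',np.round(r.sense()['qpos'],2))
def tcp(pt,yaw,tilt,ahead):
    "TCP position for a point lying `ahead` mm in front of the TCP on the tool axis"
    a=Rn.from_euler('z',yaw).apply([np.sin(tilt),0,-np.cos(tilt)]);return np.array(pt)-ahead*a
E
python3 - <<'E'
from h import *
s=(580.5,-193.5,20)
for ah in (9,120,310): print(ah,tcp(s,.105,.61,ah));go2(tcp(s,.105,.61,ah),.105,.61)
E
```

```text
tcp_rot: [2.793, -0.46, 0.793]
[-0.77 -0.17  2.25  0.63  0.78 -0.3 ]
tcp_rot: [2.602, -0.193, 1.368]
tcp_rot: [2.585, 0.129, 1.882]
tcp_rot: [2.739, 0.415, 2.437]
tcp_rot: [3.064, 0.565, 3.104]
eef_pos: [391.8, -192.8, 291.5]
tcp_rot: [3.14, 0.57, -3.036]
9 [ 575.37258814 -194.04036555   27.37683216]
rot [ 0.0015 -0.0399  0.0005] shift now [-11.  -20.9 320.8] shift after turn [  1.8 -20.5 321. ] pos [ 391.8 -192.8  291.5] q [-0.77 -0.17  2.25  0.63  0.78 -2.84]
120 [ 512.13450858 -200.70487399  118.35776214]
rot [ 0.0015 -0.0399  0.0005] shift now [ -6.6 -20.8 209.9] shift after turn [  1.8 -20.5 210. ] pos [ 391.8 -192.8  291.5] q [-0.77 -0.17  2.25  0.63  0.78 -2.84]
310 [ 403.88914716 -212.11259115  274.09088553]
rot [ 0.0015 -0.0399  0.0005] shift now [  1.  -20.5  20.1] shift after turn [  1.8 -20.5  20. ] pos [ 391.8 -192.8  291.5] q [-0.77 -0.17  2.25  0.63  0.78 -2.84]
```

```bash

echo '[0,-0.04,0,1.8,-20.5,0,0.35,0,0,0,0,0,40,0.35,0,0,0,0,0,40,0.35,0,0,0,0,0,40,0.35,0,0,0,0,0,40,0.35]' | python3 steer.py
echo '[0,0,0,0,0,40,0.35,0,0,0,0,0,10,0.35,0,0,0,0,0,0,0.35]' | python3 steer.py
python3 - <<'E'
from h import *
p=r.camera_params('wrist');cv2.imwrite('pics/w2.png',r.grab_frame('wrist')[:,:,::-1]);np.save('pics/w2.npy',p,allow_pickle=True)
go2(tcp((580.5,-193.5,20),.105,.61,9),.105,.61)
print(proj('w',[(538.7,-197.9,26),(622.3,-189.1,26)],p))
E
```

```text
clock: 4.48
eef_pos: [493.5, -194.3, 180.2]
tcp_rot: [3.136, 0.567, -3.066]
contact_force: [-0.1, -0.8, 0.8]
opening: 0.348
grasp_force: 0.0
clock: 4.73
eef_pos: [525.0, -187.7, 148.2]
tcp_rot: [3.134, 0.544, -3.068]
contact_force: [-0.6, -0.6, 0.6]
opening: 0.346
grasp_force: 0.0
rot [-0.0107 -0.065  -0.0257] shift now [ 19.9 -10.5 130.6] shift after turn [ 28.6 -11.3 128.9] pos [ 524.1 -188.1  149.4] q [-0.52  0.26  2.2   0.95  0.37 -3.01]
[[266.70645297 131.68376425]
 [273.70570472 217.3231938 ]]
```

View pics/w2.png

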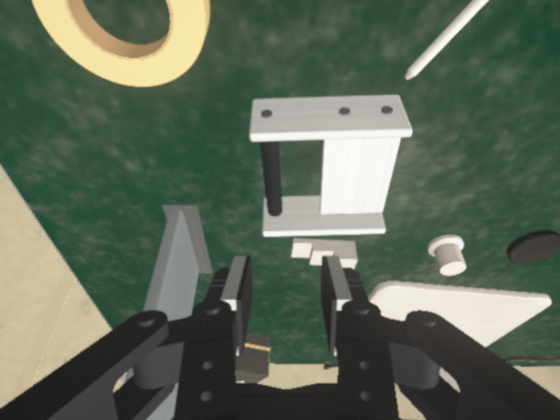

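The sleeve lies where predicted, from (270,142) to (275,215). Joint 6 has reached its limit in this half-turned, near-singular wrist pose. I'll fit the arm's kinematics so I can choose a feasible tool attitude.

```bash
cat > kin.py <<'E'
from h import *
from scipy.optimize import least_squares
E=lambda a,v:Rn.from_euler(a,v)
def fk(q,L):
    d1,a1,a2,e,a3,l6=L
    A=E('z',q[0]);B=A*E('y',q[1]);C=A*E('y',q[1]+q[2]);R=C*E('z',q[3])*E('y',q[4])*E('z',q[5]+np.pi/2)
    return A.apply([a1,0,d1])+B.apply([0,0,a2])+C.apply([e,0,a3])+R.apply([0,0,l6]),R
E
echo '[0,0,0,0,0,-40,0.35,0,0,0,0,0,-40,0.35,0,0,0,0,0,0,0.35]' | python3 steer.py >/dev/null
cat > fit.py <<'E'
from kin import *
D=[([-1.287,.353,1.633,0,1.155,-.002],[176.202,-599.651,253.281]),([-0.77,-0.17,2.25,.63,.78,-2.84],[391.8,-192.8,291.5]),([-.52,.26,2.2,.95,.37,-3.01],[524.1,-188.1,149.4])]
s=r.sense();D.append((list(s['qpos']),list(s['eef_pos'])));print(s['qpos'],s['tcp_rot'])
w=[1,.1,.1,1]
f=lambda L:np.concatenate([w[i]*(fk(q,L)[0]-p) for i,(q,p) in enumerate(D)]+[.003*(np.array(L)-[200,0,450,0,450,250])])
o=least_squares(f,[200,0,450,0,450,250]);print(o.x.round(1),f(o.x).round(1));np.save('L.npy',o.x)
print('rot err',(fk(s['qpos'],o.x)[1].inv()*Rn.from_euler('xyz',s['tcp_rot'])).magnitude())
E
python3 fit.py
```

```text
[-0.58580616  0.06103549  2.21014628  0.69463601  0.52351179 -2.78109941] [-3.13934113  0.55126291 -3.06581775]
[295.4  -4.5 572.5  58.3 497.2 325.4] [-1.2 -0.3 -0.   0.1 -0.   0.1 -0.  -0.1 -0.2 -0.  -0.   0.   0.3 -0.
  0.4  0.2  0.1  0.2]
rot err 5.865013874204367e-16
```

```bash
cat >> kin.py <<'E'
L=np.load('L.npy') if __import__('os').path.exists('L.npy') else None
LO=np.array([-2.63,-.92,.06,-1.3,0,-3.02]);HI=np.array([2.63,2.1,2.66,4.44,2.69,3.02])
def G(yaw,tilt,roll,half): return E('z',yaw)*E('x',roll)*E('x',np.pi)*E('y',tilt)*E('z',np.pi*half)
def ik(p,R,q0):
    f=lambda q:np.r_[(fk(q,L)[0]-p)/100,(R.inv()*fk(q,L)[1]).as_rotvec()]
    best=None
    for k in range(12):
        o=least_squares(f,np.clip(q0+(0 if k==0 else np.random.randn(6)*.7),LO+.01,HI-.01),bounds=(LO,HI))
        if best is None or o.cost<best.cost-1e-9: best=o
        if o.cost<1e-7: break
    return best.x,best.cost
E
python3 - <<'E'
from kin import *
np.random.seed(0);q0=np.array(r.sense()['qpos'])
wp=[('grip',(580.5,-193.5,20)),('pull',(525,-199,20)),('up',(528,-150,95)),('mid',(530,-80,95)),('down',(530,-10,20)),('roller',(511,158,10))]
for half in (0,1):
  for tilt in (.35,.5,.61,.75):
    for roll in (-.3,0,.3):
      print(half,tilt,roll,end=' ');qq=q0.copy();qq[5]+=0 if half else np.pi
      for n,s in wp:
        R=G(.105 if n!='roller' else .24,tilt,roll if n!='roller' else 0,half);p=np.array(s)-9*R.apply([0,0,1]);x,c=ik(p,R,qq)
        print(n,'BAD' if c>1e-4 else x[3:].round(2),end=' ');qq=x if c<1e-4 else qq
      print()
E
```

```text
0 0.35 -0.3 grip [-1.23  0.15  2.36] pull BAD up [-0.79  0.25  1.98] mid [-0.88  0.32  2.22] down [-1.3   0.31  2.82] roller [-0.31  0.09  1.95] 
0 0.35 0 grip [0.59 0.31 0.51] pull [0.74 0.28 0.3 ] up [0.43 0.38 0.71] mid [0.34 0.33 0.95] down [0.48 0.12 0.95] roller [-0.31  0.09  1.95] 
0 0.35 0.3 grip [0.79 0.65 0.31] pull [0.82 0.64 0.21] up [0.73 0.7  0.41] mid [0.78 0.62 0.47] down [1.11 0.44 0.24] roller [-0.31  0.09  1.95] 
0 0.5 -0.3 grip [ 3.42  0.19 -2.34] pull [ 3.23  0.26 -2.19] up [ 4.12  0.11 -2.98] mid BAD down [ 4.1   0.36 -2.59] roller [ 3.36  0.19 -1.71] 
0 0.5 0 grip [ 1.42  0.26 -0.35] pull [ 1.58  0.29 -0.59] up [1.07 0.28 0.04] mid [1.11 0.19 0.15] down [ 2.64  0.18 -1.23] roller [ 3.36  0.19 -1.71] 
0 0.5 0.3 grip [ 1.12  0.6  -0.04] pull [ 1.15  0.61 -0.16] up [1.03 0.63 0.08] mid [1.14 0.55 0.09] down [ 1.68  0.44 -0.35] roller [ 3.36  0.19 -1.71] 
0 0.61 -0.3 grip [ 3.07  0.37 -2.03] pull [ 2.99  0.45 -2.01] up [ 3.22  0.25 -2.12] mid [ 3.69  0.28 -2.41] down [ 3.73  0.51 -2.23] roller [ 3.28  0.4  -1.62] 
0 0.61 0 grip [ 1.92  0.35 -0.89] pull [ 1.98  0.41
[... 1233 characters left out ...]
BAD pull BAD up BAD mid BAD down BAD roller BAD 
1 0.5 0 grip BAD pull BAD up [ 1.    0.28 -3.02] mid [ 1.11  0.19 -2.99] down BAD roller BAD 
1 0.5 0.3 grip BAD pull BAD up BAD mid [ 1.12  0.55 -3.02] down BAD roller [3.36 0.19 1.43] 
1 0.61 -0.3 grip BAD pull BAD up BAD mid BAD down BAD roller BAD 
1 0.61 0 grip BAD pull BAD up BAD mid BAD down BAD roller BAD 
1 0.61 0.3 grip BAD pull BAD up BAD mid BAD down BAD roller BAD 
1 0.75 -0.3 grip BAD pull BAD up BAD mid BAD down BAD roller BAD 
1 0.75 0 grip BAD pull BAD up [2.11 0.49 2.06] mid [2.43 0.46 1.9 ] down [2.9  0.67 1.6 ] roller [3.25 0.69 1.56] 
1 0.75 0.3 grip BAD pull BAD up BAD mid BAD down [2.33 0.73 2.1 ] roller [3.25 0.69 1.56]
```

```bash

echo '[0,0,0.1,0,0,-40,0.35,0,0,0.12,0,0,-40,0.35,0,0,0.1208,0,0,-40,0.35,0,0,0.1208,0,0,0,0.35,0,0,0.1208,0,0,0,0.35]' | python3 steer.py | grep rot
echo '[0,0,0.1208,0,0,0,0.35,0,0,0.1208,0,0,0,0.35,0,0,0.1208,0,0,0,0.35,0,0,0.1208,0,0,0,0.35,0,0,0.1208,0,0,0,0.35]' | python3 steer.py | grep rot
echo '[0,0,0.1208,0,0,0,0.35,0,0,0.1208,0,0,0,0.35,0,0,0.1208,0,0,0,0.35,0,0,0.1208,0,0,0,0.35,0,0,0.1208,0,0,0,0.35]' | python3 steer.py | grep rot
echo '[0,0,0.1208,0,0,0,0.35,0,0,0.1208,0,0,0,0.35,0,0,0.1208,0,0,0,0.35,0,0,0.1208,0,0,0,0.35,0,0,0.1208,0,0,0,0.35]' | python3 steer.py | grep rot
echo '[0,0,0.1208,0,0,0,0.35,0,0,0.1208,0,0,0,0.35,0,0,0.1208,0,0,0,0.35,0,0,0.1208,0,0,0,0.35,0,0,0.1208,0,0,0,0.35]' | python3 steer.py | grep rot
echo '[0,0,0,0,0,0,0.35]' | python3 steer.py | grep -E 'rot|pos|clock'
python3 fit.py
python3 - <<'E'
from kin import *
q=np.array(r.sense()['qpos']);print(q.round(2))
s=np.array((580.5,-193.5,20));sh=lambda p:((p[0]-519.2)*.999+(p[1]+34)*.048)
for ah in (270,170,9):
  for tilt,roll in ((.3,.3),(.75,0)):
    R=G(.105,tilt,roll,0);p=s-ah*R.apply([0,0,1]);x,c=ik(p,R,q+[0,0,0,.8,0,-.8]);print(ah,tilt,roll,p.round(1),x.round(2),c)
p=s-270*G(.105,.75,0,0).apply([0,0,1]);go(p,.105,.6,.2);go(p,.105,.75)
E
```

```text
tcp_rot: [2.815, 0.452, 2.551]
tcp_rot: [2.626, 0.192, 1.972]
tcp_rot: [2.606, -0.118, 1.452]
tcp_rot: [2.752, -0.395, 0.894]
tcp_rot: [3.06, -0.542, 0.234]
clock: 7.2
eef_pos: [418.7, -197.9, 322.0]
tcp_rot: [3.06, -0.542, 0.235]
[-0.70029201 -0.17176031  2.1692913   0.52918586  0.80764797  0.35295011] [ 3.05964046 -0.54169186  0.23466743]
[2.980e+02 4.000e-01 5.701e+02 6.140e+01 4.940e+02 3.245e+02] [-1.2 -0.3 -0.2  0.1 -0.1  0.1 -0.1 -0.1 -0.1 -0.1 -0.1  0.2  0.3  0.
  0.4  0.2  0.1  0.2]
rot err 6.658743251003926e-16
[-0.7  -0.17  2.17  0.53  0.81  0.35]
270 0.3 0.3 [ 509.1 -277.7  266.4] [-0.73  0.28  1.77  0.47  1.15  0.57] 1.6163800351449766e-22
270 0.75 0 [ 397.5 -212.8  217.6] [-0.93  0.03  2.4   1.22  0.67 -0.44] 1.5257404431257274e-28
170 0.3 0.3 [ 535.6 -246.5  175.2] [-0.66  0.39  1.85  0.52  0.95  0.53] 3.570401345750723e-29
170 0.75 0 [ 465.3 -205.6  144.4] [-0.75  0.28  2.37  1.67  0.54 -0.81] 8.409112119954676e-28
9 0.3 0.3 [ 578.1 -196.3   28.2] [-0.54  0.63  1.89  0.69  0.68  0.41] 3.4315355160723365e-20
9 0.75 0 [ 574.4 -194.1   26.6] [-0.55  0.64  2.23  2.23  0.55 -1.25] 4.749261958639555e-29
rot [0.1798 0.0621 0.2196] shift now [-74.5   3.2  77.6] shift after turn [-75.1  33.1  69.7] pos [ 418.7 -197.9  322. ]
rot [0.0034 0.2035 0.1121] shift now [-74.5   3.2  77.6] shift after turn [-87.8  12.6  61. ] pos [ 418.7 -197.9  322. ]
```

```bash

echo '[0,0.102,0.056,-37.2,1.6,0,0.35,0,0.102,0.056,-37.2,1.6,0,0.35,0,0,0,0,0,38,0.35,0,0,0,0,0,38,0.35,0,0,0,0,0,0,0.35]' | python3 steer.py
python3 - <<'E'
from kin import *
s=np.array((580.5,-193.5,20));R=G(.105,.75,0,0)
print(np.round(r.sense()['qpos'],2));go(s-110*R.apply([0,0,1]),.105,.75)
E
```

```text
clock: 7.62
eef_pos: [424.7, -202.6, 228.4]
tcp_rot: [3.121, -0.668, 0.159]
contact_force: [-0.4, 1.6, -0.3]
opening: 0.347
grasp_force: 0.0
[-0.79  0.    2.32  1.01  0.62 -0.16]
rot [-0.0139  0.0814  0.0417] shift now [-16.2   8.5 150.4] shift after turn [-28.    7.3 148.8] pos [ 424.7 -202.6  228.4]
```

```bash

echo '[-0.014,0.081,0.042,-16,8.5,0,0.35,0,0,0,-5,0,37,0.35,0,0,0,-5,0,37,0.35,0,0,0,0,0,37,0.35,0,0,0,0,0,0,0.35]' | python3 steer.py
python3 - <<'E'
from kin import *
s=np.array((580.5,-193.5,20));R=G(.105,.75,0,0)
print(np.round(r.sense()['qpos'],2));go(s-9*R.apply([0,0,1]),.105,.75)
p=r.camera_params('wrist');cv2.imwrite('pics/w3.png',r.grab_frame('wrist')[:,:,::-1]);np.save('pics/w3.npy',p,allow_pickle=True)
print(proj('w',[(538.7,-197.9,26),(622.3,-189.1,26)],p).round(0))
E
```

```text
clock: 8.03
eef_pos: [485.6, -200.6, 131.9]
tcp_rot: [3.14, -0.73, 0.122]
contact_force: [-0.8, 0.3, 0.2]
opening: 0.347
grasp_force: 0.0
[-0.7   0.31  2.34  1.68  0.51 -0.8 ]
rot [-0.0101  0.0198  0.0128] shift now [ -4.    4.3 137.8] shift after turn [ -6.7   2.9 137.7] pos [ 485.6 -200.6  131.9]
[[291. 250.]
 [293. 149.]]
```

View pics/w3.png

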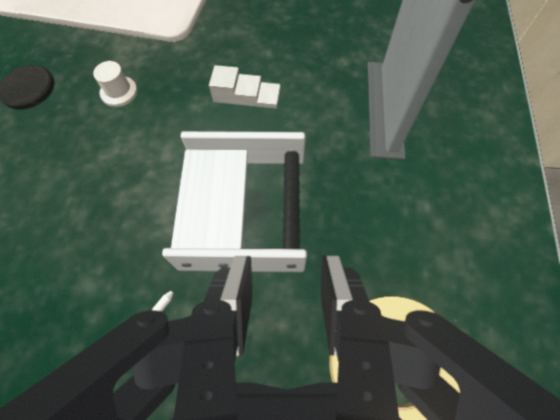

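Wrist view: the sleeve is at (291,152) to (291,248), within 2 px of the prediction, so I'll descend.

```bash

echo '[-0.01,0.02,0.013,-6,3,35,0.35,0,0,0,0,0,35,0.35,0,0,0,0,0,30,0.35,0,0,0,0,0,0,0.35]' | python3 steer.py
python3 - <<'E'
from kin import *
s=np.array((580.5,-193.5,20));R=G(.105,.75,0,0)
go(s-9*R.apply([0,0,1]),.105,.75)
E
```

```text
clock: 8.42
eef_pos: [546.7, -196.3, 64.7]
tcp_rot: [3.138, -0.753, 0.115]
contact_force: [-0.1, 0.2, -0.6]
opening: 0.353
grasp_force: 0.0
rot [-0.0028 -0.0029  0.0073] shift now [-5.8  0.8 46.8] shift after turn [-5.6  0.8 46.8] pos [ 546.7 -196.3   64.7]
```

```bash

echo '[0,0,0.007,-6,1,24,0.35,0,0,0,0,0,22.5,0.35,0,0,0,0,0,0,0.35,0,0,0,0,0,0,0.35]' | python3 steer.py
python3 - <<'E'
from kin import *
s=np.array((580.5,-193.5,20));R=G(.105,.75,0,0)
go(s-9*R.apply([0,0,1]),.105,.75)
E
echo '[0,0,0,0,0,0,0,0,0,0,0,0,0,0,0,0,0,0,0,0,0,0,0,0,0,0,0,0]' | python3 steer.py 40
```

```text
clock: 8.75
eef_pos: [571.8, -194.6, 28.9]
tcp_rot: [-3.139, -0.753, 0.104]
contact_force: [0.3, 0.2, -0.3]
opening: 0.348
grasp_force: 0.0
rot [-0.002  -0.0029 -0.0009] shift now [ 0.3 -0.1  3.5] shift after turn [ 0.4 -0.2  3.5] pos [ 571.8 -194.6   28.9]
clock: 9.08
eef_pos: [571.0, -194.9, 28.9]
tcp_rot: [-3.139, -0.753, 0.101]
contact_force: [-5.8, -1.3, 9.4]
opening: 0.119
grasp_force: 39.1
```

```bash

echo '[0,0,0,2,-1,-2,0,0,0,0,-5,-2,-11,0,0,0,0,-5,-2,-11,0,0,0,0,-5,-2,-11,0,0,0,0,-5,-2,-11,0]' | python3 steer.py 60
echo '[0,0,0,-5,-2,-10,0,0,0,0,0,0,0,0]' | python3 steer.py
python3 - <<'E'
from kin import *
R=G(.105,.75,0,0);p,Q=pose();h=p+9*Q.apply([0,0,1]);print('handle',h.round(1),'shelf x',(h[0]-519.2)*.999+(h[1]+34)*.048)
cv2.imwrite('pics/w4.png',np.hstack([r.grab_frame('wrist')[60:330,100:450],r.grab_frame('scene')[100:370,130:480]])[:,:,::-1])
go(p,.105,.75)
E
```

```text
clock: 9.5
eef_pos: [524.3, -190.0, 48.7]
tcp_rot: [-3.137, -0.75, 0.1]
contact_force: [1.3, -1.0, -1.9]
opening: 0.113
grasp_force: 58.5
clock: 9.67
eef_pos: [512.6, -189.0, 52.2]
tcp_rot: [-3.136, -0.748, 0.099]
contact_force: [-1.5, 0.2, -1.8]
opening: 0.115
grasp_force: 58.9
handle [ 518.7 -188.4   45.6] shelf x -7.945732414874399
rot [-0.0009  0.001  -0.0039] shift now [-1.1 -0.7 -1.4] shift after turn [-1.1 -0.7 -1.4] pos [ 514.4 -189.5   51.9]
```

View pics/w4.png

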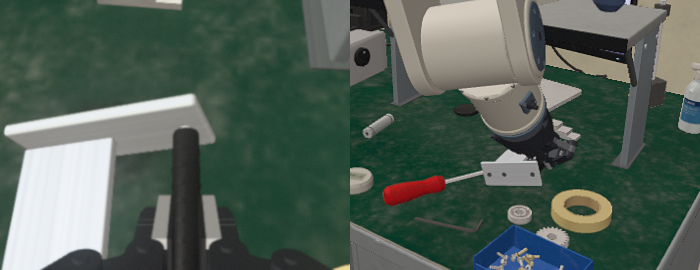

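```bash
python3 - <<'E'
from h import *
print(onz('top',(362,277),3),onz('scene',(281,268),3),onz('w',(235,203),3,np.load('pics/w1.npy',allow_pickle=True).item()))
t=r.grab_frame('top');cv2.imwrite('pics/t2.png',cv2.resize(t[170:330,280:440],None,fx=3,fy=3)[:,:,::-1])
E
```

```text
[ 503.28450961 -122.13662078    3.        ] [ 521.57288279 -109.34619927    3.        ] [ 503.26520658 -115.76668792    3.        ]
```

View pics/t2.png

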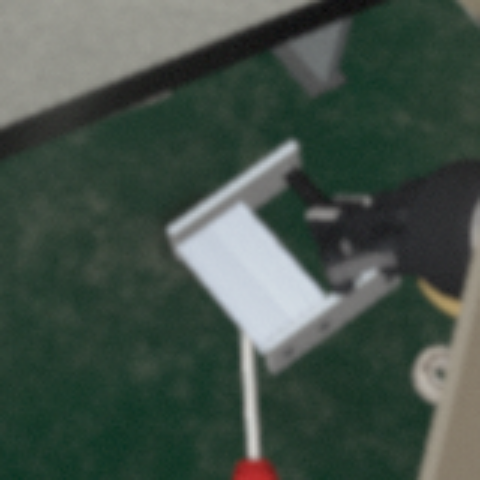

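```bash
python3 - <<'E'
from h import *
K,d,Rc,t=cam('w',r.camera_params('wrist'));c=-Rc.T@t;p,R=pose();print(c)
u=proj('top',[c,p,p-R.apply([0,0,121])]);print('top px',u,'crop px',(u-[280,170])*3)
print('tape',onz('top',(441,258),20),onz('scene',(361,308),20))
from rig import r
f=r.grab_frame('top');x,y=u[0].astype(int);print(f[y-4:y+5:4,x-4:x+5:4].tolist())
u=proj('scene',[c])[0];print('scene',u);x,y=u.astype(int);f=r.grab_frame('scene');print(f[y-4:y+5:4,x-4:x+5:4].tolist())
E
```

```text
[ 487.65324366 -192.66765547  191.60634766]
top px [[423.34614041 202.33365145]
 [394.61144414 243.62918286]
 [439.57985056 247.10252163]] crop px [[430.03842122  97.00095434]
 [343.83433241 220.88754859]
 [478.73955168 231.30756489]]
tape [ 468.22668918 -267.09835662   20.        ] [ 465.40267639 -277.8027935    20.        ]
[[[39, 60, 47], [41, 62, 48], [41, 61, 48]], [[36, 57, 44], [35, 56, 44], [41, 61, 46]], [[39, 61, 48], [37, 58, 45], [37, 56, 43]]]
scene [322.18329075 176.40943476]
[[[117, 111, 102], [115, 109, 100], [33, 60, 47]], [[104, 100, 91], [109, 103, 95], [26, 58, 44]], [[115, 109, 99], [141, 135, 127], [175, 167, 161]]]
```

The camera's own position shows bare carpet in the top view, so it has no body to hit. Crop t2 shows the carrier just right of the screwdriver tip (246,330), and the screwdriver has not moved. I'll slide the carrier back in to clear the screwdriver and the tape, then lift.

```bash

echo '[0,0,0,9,2,8.5,0,0,0,0,9,2,8.5,0,0,0,0,9,2,8.5,0,0,0,0,9,2,8.5,0,0,0,0,0,0,0,0]' | python3 steer.py
cat > st.py <<'E'
from kin import *
p,Q=pose();h=p+9*Q.apply([0,0,1]);s=r.sense()
print('handle',h.round(1),'shelf x',round((h[0]-519.2)*.999+(h[1]+34)*.048,1),'F',np.round(s['contact_force'],1),'q',np.round(s['qpos'],2),'t',s['clock']);go(p,.1,.75)
E
python3 st.py
```

```text
clock: 10.33
eef_pos: [569.3, -192.7, 52.7]
tcp_rot: [-3.139, -0.754, 0.103]
contact_force: [2.5, -0.8, -1.9]
opening: 0.115
grasp_force: 58.8
handle [ 575.4 -192.1   46.1] shelf x 48.6 F [ 2.5 -0.8 -1.9] q [-0.56  0.57  2.24  2.14  0.52 -1.16] t 10.3333
rot [-0.0045 -0.0038  0.0021] shift now [0. 0. 0.] shift after turn [0. 0. 0.] pos [ 569.3 -192.7   52.7]
```

```bash

echo '[0,0,0,5.8,-9,-6.2,0,0,0,0,5.8,-10,-6.2,0,0,0,0,5.8,-13,-6.2,0,0,0,0,5.8,-15,-6.2,0,0,0,0,4,-18,-4.5,0]' | python3 steer.py
echo '[0,0,0,0,-10,0,0,0,0,0,0,-6,0,0,0,0,0,0,0,0,0]' | python3 steer.py; python3 st.py
python3 - <<'E'
from h import *
cv2.imwrite('pics/s5.png',np.hstack([r.grab_frame('scene')[120:330,200:480],r.grab_frame('top')[140:350,280:560]])[:,:,::-1])
E
```

```text
clock: 10.75
eef_pos: [559.7, -127.6, 94.7]
tcp_rot: [-3.138, -0.755, 0.1]
contact_force: [3.3, -0.2, -0.2]
opening: 0.114
grasp_force: 59.0
clock: 11.0
eef_pos: [558.5, -109.9, 96.2]
tcp_rot: [-3.138, -0.759, 0.102]
contact_force: [-12.3, -1.2, 29.8]
opening: 0.12
grasp_force: 62.5
handle [ 564.6 -109.2   89.6] shelf x 41.8 F [-12.3  -1.2  29.8] q [-0.38  0.43  2.33  2.32  0.46 -1.16] t 11.0
rot [-0.0057 -0.0092  0.0018] shift now [0. 0. 0.] shift after turn [0. 0. 0.] pos [ 558.5 -109.9   96.2]
```

View pics/s5.png

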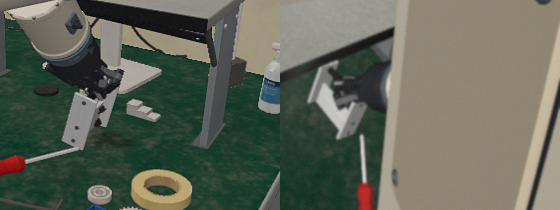

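Scene crop: the carrier stands nearly upright, with its foot at about (75,143), lightly jammed on the table (30 N). I'll lift it a little so it hangs free.

```bash

echo '[0,0,0,4,0,-4.4,0,0,0,0,3,0,-3.2,0,0,0,0,0,0,0,0,0,0,0,0,0,0,0]' | python3 steer.py|grep force; python3 st.py
```

```text
contact_force: [-0.2, -0.8, -3.3]
grasp_force: 58.8
handle [ 562.5 -110.8   95.8] shelf x 39.5 F [-0.2 -0.8 -3.3] q [-0.38  0.41  2.33  2.27  0.43 -1.11] t 11.4333
rot [-0.0046  0.0005  0.0006] shift now [0. 0. 0.] shift after turn [0. 0. 0.] pos [ 556.4 -111.5  102.4]
```

```bash

echo '[0,0,0,-2.4,0,2.6,0,0,0,0,-2,-38,2.2,0,0,0,0,-5.5,-22,5.9,0,0,0,0,-8.9,-18,9.5,0,0,0,0,0,0,0,0]' | python3 steer.py; python3 st.py
python3 - <<'E'
from h import *
cv2.imwrite('pics/s6.png',np.hstack([r.grab_frame('scene')[120:330,150:430],r.grab_frame('top')[140:350,240:520]])[:,:,::-1])
E
```

```text
clock: 11.85
eef_pos: [549.2, -31.6, 74.9]
tcp_rot: [-3.138, -0.754, 0.106]
contact_force: [0.7, 1.8, -0.7]
opening: 0.115
grasp_force: 59.6
handle [555.4 -30.9  68.4] shelf x 36.3 F [ 0.7  1.8 -0.7] q [-0.17  0.47  2.4   2.73  0.49 -1.41] t 11.85
rot [-0.0078 -0.0036  0.0042] shift now [0. 0. 0.] shift after turn [0. 0. 0.] pos [549.2 -31.6  74.9]
```

View pics/s6.png

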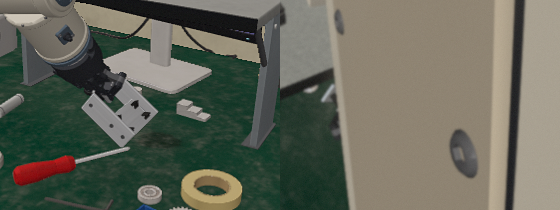

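Scene crop: the carrier leans the right way, with the handle at upper left (115,80) and the chock face (140,105) turning up. I'll lower on.

```bash

echo '[0,0,0,-12.3,-15,13.2,0,0,0,0,-10.9,-9,11.7,0,0,0,0,-5.5,-3,5.9,0,0,0,0,0,0,0,0,0,0,0,0,0,0,0]' | python3 steer.py; python3 st.py
```

```text
clock: 12.37
eef_pos: [545.9, -8.2, 32.2]
tcp_rot: [-3.136, -0.748, 0.1]
contact_force: [-2.3, 1.7, -2.0]
opening: 0.115
grasp_force: 59.6
handle [551.9  -7.5  25.6] shelf x 34.0 F [-2.3  1.7 -2. ] q [-0.1   0.59  2.4   2.89  0.61 -1.51] t 12.3667
rot [-0.0052  0.0019 -0.0001] shift now [0. 0. 0.] shift after turn [0. 0. 0.] pos [545.9  -8.2  32.2]
```

```bash

echo '[0,0,0,-2,0,2.2,0,0,0,0,0,0,0,0.2,0,0,0,0,0,0,0.35,0,0,0,0,0,0,0.35,0,0,0,0,0,0,0.35]' | python3 steer.py|grep -E 'pos|force|open'
echo '[0,0,0,0,0,-15,0.35,0,0,0,0,0,-35,0.35,0,0,0,0,0,-40,0.35,0,0,0,0,0,-40,0.35,0,0,0,0,0,0,0.35]' | python3 steer.py; 
python3 - <<'E'
from h import *
p=r.camera_params('wrist');cv2.imwrite('pics/w7.png',r.grab_frame('wrist')[:,:,::-1]);np.save('pics/w7.npy',p,allow_pickle=True)
E
python3 st.py
```

```text
eef_pos: [546.8, -8.4, 30.6]
contact_force: [-0.4, -0.4, 0.4]
opening: 0.35
grasp_force: 0.0
clock: 13.2
eef_pos: [455.4, -17.9, 130.8]
tcp_rot: [-3.141, -0.758, 0.102]
contact_force: [-0.5, -0.0, -1.0]
opening: 0.35
grasp_force: 0.0
handle [463.9 -17.4 122.9] shelf x -54.4 F [ 0.  -0.1  0.3] q [-0.18  0.23  2.57  2.67  0.43 -1.35] t 13.25
rot [-0.0023 -0.0078  0.0014] shift now [0. 0. 0.] shift after turn [0. 0. 0.] pos [457.7 -18.  129.4]
```

View pics/w7.png

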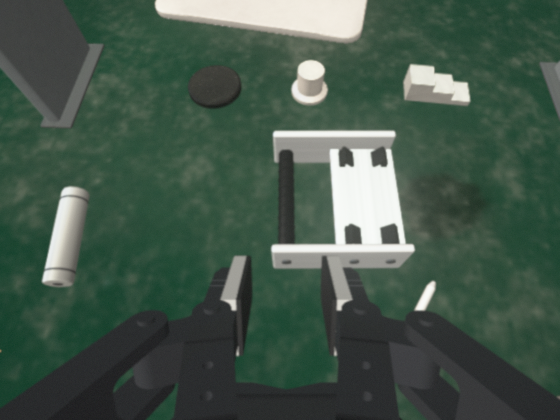

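The carrier lies turned over: cheek corners (274,132), (394,131), (272,250), (413,249), the chock pairs at (346,157)/(379,157) and (353,235)/(391,235), and the roller from (75,190) to (58,284). That picture put me one over the 10-view limit, so I'll look at no more and work from numbers.

```bash
cat > meas.py <<'E'
from h import *
np.set_printoptions(precision=1,suppress=True)
def roller(f,p,n='w',box=None,z=10,thr=105):
    g=f.min(2).astype(np.uint8);m=(g>thr).astype(np.uint8)
    if box: k=np.zeros_like(m);x0,x1,y0,y1=box;k[y0:y1,x0:x1]=1;m*=k
    m=cv2.morphologyEx(m,cv2.MORPH_CLOSE,np.ones((7,7)))
    c=max(cv2.findContours(m,0,1)[0],key=cv2.contourArea);b=cv2.boxPoints(cv2.minAreaRect(c))
    b=b[np.argsort(b[:,1])];e=[b[:2].mean(0),b[2:].mean(0)];P=[onz(n,x,z,p) for x in e]
    d=P[0]-P[1];return (P[0]+P[1])/2,np.linalg.norm(d),np.arctan2(d[1],d[0]),e,np.linalg.norm(b[0]-b[1])
E
python3 - <<'E'
from meas import *
p=np.load('pics/w7.npy',allow_pickle=True).item();f=cv2.imread('pics/w7.png')
print('roller',roller(f,p,box=(25,110,175,300)))
m=(f.min(2)>140).astype(np.uint8);m[:125]=0;m[275:]=0;m[:,:268]=0;m[:,420:]=0
c=max(cv2.findContours(cv2.morphologyEx(m,cv2.MORPH_CLOSE,np.ones((5,5))),0,1)[0],key=cv2.contourArea)
print('carrier poly',cv2.approxPolyDP(c,4,True)[:,0].tolist())
for n,uv in dict(nl=(272,250),nr=(413,249),fl=(274,132),fr=(394,131)).items(): print(n,onz('w',uv,40,p))
for uv in ((286,151),(286,246)): print('sleeve',onz('w',uv,25,p))
g=cv2.cvtColor(f,cv2.COLOR_BGR2GRAY);k=np.zeros_like(g);k[140:247,330:404]=1
n,l,s,ct=cv2.connectedComponentsWithStats(((g<60)&(k>0)).astype(np.uint8))
for i in range(1,n):
    if s[i,4]>40: print('chock',ct[i],s[i],onz('w',ct[i],29,p))
E
```

```text
roller (array([512.9, 160.7,  10. ]), np.float64(83.68005536638807), np.float64(0.2184517033917928), [array([ 71.6, 185.5], dtype=float32), array([ 55.6, 285.9], dtype=float32)], np.float32(29.739632))
carrier poly [[274, 131], [275, 161], [280, 148], [290, 147], [295, 160], [330, 162], [334, 244], [272, 245], [274, 266], [319, 266], [320, 256], [327, 254], [332, 274], [343, 274], [343, 265], [397, 266], [414, 250], [404, 238], [390, 149], [394, 131]]
nl [505.5  -3.2  40. ]
nr [515.7 -96.2  40. ]
fl [601.4   6.8  40. ]
fr [612.2 -86.3  40. ]
sleeve [595.   -3.2  25. ]
sleeve [514.6 -11.6  25. ]
```

```bash
python3 - <<'E'
from kin import *
q=np.array(r.sense()['qpos'])
R=G(.23,.7,0,0);s=np.array((512,159.5,10))
for a in (110,19):
    p=s-a*R.apply([0,0,1]);print(a,p.round(1),ik(p,R,q)[0].round(2));go(p,.23,.7)
E
```

```text
110 [443.  143.3  94.1] [ 0.38  0.34  2.54  3.37  0.44 -1.66]
rot [ 0.0843 -0.0578 -0.0956] shift now [ -23. -162.   27.] shift after turn [  -5.6 -160.5   41.4] pos [457.7 -18.  129.4]
19 [500.1 156.7  24.5] [ 0.35  0.59  2.43  3.28  0.58 -1.6 ]
rot [ 0.0843 -0.0578 -0.0956] shift now [ -28.6 -169.4  117.5] shift after turn [  -5.6 -160.5  132.4] pos [457.7 -18.  129.4]
```

```bash

echo '[0,0,0,-4,-36,0,0.6,0,0,0,-4,-36,0,0.6,0.028,-0.019,-0.032,-4,-36,0,0.6,0.028,-0.019,-0.032,-4,-36,0,0.6,0.028,-0.019,-0.032,0,-10,0,0.6]' | python3 steer.py
echo '[0,0,0,0,0,0,0.6]' | python3 steer.py >/dev/null
cat > tgt.py <<'E'
import sys
from kin import *
yaw,tilt,x,y,z,a=map(float,sys.argv[1:7]);R=G(yaw,tilt,0,0)
go(np.array((x,y,z))-a*R.apply([0,0,1]),yaw,tilt)
s=r.sense();print('F',np.round(s['contact_force'],1),'open',round(s['opening'],3),'grip',round(s['grasp_force'],1),'t',s['clock'])
E
python3 tgt.py .23 .7 512 159.5 10 110
python3 - <<'E'
from meas import *
p=r.camera_params('wrist');f=r.grab_frame('wrist');cv2.imwrite('pics/w8.png',f[:,:,::-1]);np.save('pics/w8.npy',p,allow_pickle=True)
u=proj('w',[(474,150,10),(550,168.5,10)],p);print(u)
x0,y0=u.min(0).astype(int);x1,y1=u.max(0).astype(int);print(roller(f,p,box=(x0-35,x1+35,max(y0-30,0),y1+35)))
E
```

```text
clock: 13.67
eef_pos: [432.3, 120.9, 115.1]
tcp_rot: [-3.135, -0.693, 0.231]
contact_force: [-0.0, 0.3, -0.3]
opening: 0.603
grasp_force: 0.0
rot [-0.0081  0.0049  0.0038] shift now [ -3.  -20.7  26.2] shift after turn [ -3.2 -20.9  26. ] pos [433.8 119.7 116.1]
F [1.2 0.1 0.5] open 0.598 grip 0.0 t 13.75
[[258.  254. ]
 [260.9 155.6]]
(array([517.7, 163.8,  10. ]), np.float64(106.6905562127263), np.float64(0.13665155334594717), [array([264.6, 133. ], dtype=float32), array([245.3, 264.4], dtype=float32)], np.float32(49.293377))
```

```bash
python3 - <<'E'
from meas import *
p=np.load('pics/w8.npy',allow_pickle=True).item();f=cv2.imread('pics/w8.png');g=f.min(2)
for y in range(140,270,10):
    x=np.nonzero(g[y,215:310]>100)[0]+215
    print(y,(x.min(),x.max(),len(x),onz('w',((x.min()+x.max())/2,y),10,p)) if len(x) else None)
E
```

```text
140 (np.int64(274), np.int64(287), 14, array([567.2, 157.2,  10. ]))
150 (np.int64(232), np.int64(287), 27, array([554.5, 170.9,  10. ]))
160 (np.int64(233), np.int64(290), 49, array([546.3, 167. ,  10. ]))
170 (np.int64(215), np.int64(279), 49, array([535.3, 175.5,  10. ]))
180 (np.int64(215), np.int64(278), 42, array([527.1, 173.5,  10. ]))
190 (np.int64(218), np.int64(309), 47, array([522.1, 158.9,  10. ]))
200 (np.int64(246), np.int64(309), 41, array([516.7, 146.8,  10. ]))
210 (np.int64(245), np.int64(278), 34, array([506.3, 156.2,  10. ]))
220 (np.int64(244), np.int64(275), 32, array([498.5, 155.6,  10. ]))
230 (np.int64(244), np.int64(273), 30, array([491. , 154.3,  10. ]))
240 (np.int64(240), np.int64(273), 34, array([483.5, 153.7,  10. ]))
250 (np.int64(241), np.int64(272), 32, array([476.5, 151.8,  10. ]))
260 (np.int64(215), np.int64(268), 12, array([467.2, 159.9,  10. ]))
```

```bash

echo '[-0.008,0.005,0.004,-3,-20,26,0.6,0,0,0,0,0,30,0.6,0,0,0,0,0,30,0.6,0,0,0,0,0,0,0.6,0,0,0,0,0,0,0.6]' | python3 steer.py
python3 tgt.py .21 .7 511.5 158 10 18.5
```

```text
clock: 14.22
eef_pos: [480.4, 146.2, 46.4]
tcp_rot: [3.141, -0.697, 0.221]
contact_force: [0.5, -0.8, 0.6]
opening: 0.599
grasp_force: 0.0
rot [-0.0058  0.0031  0.0081] shift now [ 1.9 -4.9 30.5] shift after turn [ 1.7 -5.1 30.5] pos [480.4 146.2  46.4]
F [ 0.5 -0.8  0.6] open 0.599 grip 0.0 t 14.2167
```

```bash

echo '[-0.006,0.003,0.008,1.8,-5,15,0.6,0,0,0,0,0,15,0.6,0,0,0,0,0,0,0.6,0,0,0,0,0,0,0.6]' | python3 steer.py
python3 tgt.py .21 .7 511.5 158 10 18.5
```

```text
clock: 14.55
eef_pos: [499.3, 156.1, 27.6]
tcp_rot: [-3.141, -0.704, 0.211]
contact_force: [-1.0, 0.4, 0.6]
opening: 0.601
grasp_force: 0.0
rot [-0.0012 -0.0037  0.0005] shift now [-1.9  0.7  3. ] shift after turn [-1.9  0.7  3. ] pos [499.3 156.1  27.6]
F [-1.   0.4  0.6] open 0.601 grip 0.0 t 14.55
```

```bash

echo '[0,0,0,-1.9,0,3,0.6,0,0,0,0,0,0,0.3,0,0,0,0,0,0,0,0,0,0,0,0,0,0,0,0,0,0,0,0,0]' | python3 steer.py 50
python3 tgt.py .21 .7 511.5 158 10 18.5
```

```text
clock: 14.97
eef_pos: [499.8, 157.1, 24.3]
tcp_rot: [-3.14, -0.705, 0.212]
contact_force: [-3.1, -3.2, 5.8]
opening: 0.211
grasp_force: 48.4
rot [-0.0024 -0.0047  0.0013] shift now [-0.3  1.6 -0. ] shift after turn [-0.3  1.6 -0. ] pos [499.8 157.1  24.3]
F [-3.1 -3.2  5.8] open 0.211 grip 48.4 t 14.9667
```

```bash

echo '[0,0,0,6,0,-7,0,0,0,0,11,0,-13,0,0,0,0,11,0,-13,0,0,0,0,11,0,-13,0,0,0,0,0,0,0,0]' | python3 steer.py
python3 tgt.py .105 .7 560.2 -68 70 18.7
```

```text
clock: 15.38
eef_pos: [500.7, 157.7, 86.8]
tcp_rot: [-3.14, -0.708, 0.212]
contact_force: [1.7, 0.9, -1.2]
opening: 0.21
grasp_force: 48.9
rot [-0.0712 -0.0076  0.0816] shift now [ -2.7 231.9   0.6] shift after turn [ 16.3 230.7  17. ] pos [500.7 157.7  86.8]
F [ 1.7  0.9 -1.2] open 0.21 grip 48.9 t 15.3833
```

```bash

echo '[-0.018,-0.002,0.02,0,29,0,0,-0.018,-0.002,0.02,1,29,1,0,-0.018,-0.002,0.02,2,29,2,0,-0.018,-0.002,0.02,2,29,2,0,0,0,0,2,29,2,0]' | python3 steer.py
echo '[0,0,0,2,29,2,0,0,0,0,2,29,2,0,0,0,0,2,26,2,0,0,0,0,0,0,0,0,0,0,0,0,0,0,0]' | python3 steer.py
python3 tgt.py .105 .7 560.2 -68 70 18.7
python3 - <<'E'
from meas import *
p=r.camera_params('wrist');f=r.grab_frame('wrist');cv2.imwrite('pics/w9.png',f[:,:,::-1]);np.save('pics/w9.npy',p,allow_pickle=True)
P,R=pose();c=P+R.apply([0,0,18.7])
ax=np.array([np.cos(.105),np.sin(.105),0]);cc=np.array([558.7,-45,20]);oy=np.array([.105,-.9945,0])
print('held roller far end expected px',proj('w',[c+39*ax,c+39*ax+[0,0,10]],p))
print('carrier px: far cheek outer top L,R; inner top',proj('w',[cc+50*ax-48*oy+[0,0,20],cc+50*ax+48*oy+[0,0,20],cc+44*ax+[0,0,20]],p))
g=f.min(2);u=proj('w',[c+39*ax+[0,0,10]],p)[0].astype(int)
for y in range(u[1]-40,u[1]+24,4): print(y,g[y,u[0]-24:u[0]+26:4].tolist())
E
```

```text
clock: 15.8
eef_pos: [532.5, 14.9, 82.7]
tcp_rot: [3.139, -0.695, 0.107]
contact_force: [1.5, 0.9, -1.0]
opening: 0.209
grasp_force: 49.0
clock: 16.22
eef_pos: [549.7, -68.4, 82.1]
tcp_rot: [3.139, -0.695, 0.105]
contact_force: [0.2, -0.3, -1.7]
opening: 0.209
grasp_force: 49.2
rot [ 0.0027  0.0046 -0.0002] shift now [ 0.2  0.7 -2.7] shift after turn [ 0.2  0.7 -2.7] pos [549.7 -68.4  82.1]
F [ 0.2 -0.3 -1.7] open 0.209 grip 49.2 t 16.2167
held roller far end expected px [[283.8 193.3]
 [283.7 183.9]]
carrier px: far cheek outer top L,R; inner top [[157.6 196.6]
 [332.9 196.5]
 [244.6 206.7]]
143 [55, 54, 58, 64, 62, 60, 54, 48, 51, 54, 55, 61, 65]
147 [61, 56, 61, 63, 67, 65, 56, 53, 51, 56, 64, 62, 56]
151 [58, 57, 58, 65, 66, 65, 54, 48, 52, 57, 57, 53, 52]
155 [59, 60, 60, 60, 59, 63, 58, 55, 56, 52, 50, 49, 54]
159 [60, 58, 61, 63, 62, 63, 61, 58, 60, 59, 54, 54, 59]
163 [59, 59, 60, 62, 65, 60, 58, 58, 63, 67, 58, 58, 64]
167 [63, 60, 60, 59, 62, 59, 58, 57, 67, 68, 59, 60, 65]
171 [64, 68, 70, 65, 66, 66, 60, 63, 75, 72, 66, 64, 69]
175 [67, 71, 73, 76, 72, 68, 65, 70, 79, 78, 71, 70, 72]
179 [77, 79, 85, 88, 81, 69, 68, 72, 78, 75, 70, 66, 75]
183 [82, 91, 90, 92, 82, 74, 70, 72, 72, 67, 62, 64, 72]
187 [89, 95, 89, 82, 79, 75, 78, 87, 81, 74, 69, 66, 69]
191 [86, 93, 88, 113, 222, 230, 235, 233, 223, 207, 164, 97, 73]
195 [86, 93, 128, 233, 236, 233, 236, 233, 224, 212, 190, 166, 112]
199 [228, 227, 217, 233, 235, 234, 236, 233, 223, 213, 190, 165, 134]
203 [243, 243, 221, 235, 236, 229, 228, 220, 216, 204, 190, 167, 135]
```

```bash
python3 - <<'E'
from h import *
g=cv2.imread('pics/w9.png').min(2)
print('col',list(range(240,340,3)))
for y in list(range(186,200,2))+list(range(200,262,5)): print(y,g[y,240:340:3].tolist())
p=np.load('pics/w9.npy',allow_pickle=True).item()
P,R=pose();c=P+R.apply([0,0,18.7]);ax=np.array([np.cos(.105),np.sin(.105),0]);ly=np.array([-ax[1],ax[0],0])
for s in (38,25,10,0,-10):
  print(s,proj('w',[c+s*ax+10*ly,c+s*ax-10*ly],p).round(1).tolist())
cc=np.array([558.7,-45,20]);oy=-ly
print('trough centre line on plate / chock tops',proj('w',[cc+23*oy+33*ax+[0,0,3],cc+23*oy-33*ax+[0,0,3]],p).round(0).tolist())
E
```

```text
col [240, 243, 246, 249, 252, 255, 258, 261, 264, 267, 270, 273, 276, 279, 282, 285, 288, 291, 294, 297, 300, 303, 306, 309, 312, 315, 318, 321, 324, 327, 330, 333, 336, 339]
186 [75, 86, 84, 79, 76, 78, 85, 89, 95, 92, 86, 82, 77, 72, 71, 70, 74, 76, 72, 69, 65, 64, 69, 69, 68, 70, 70, 71, 70, 64, 61, 63, 62, 64]
188 [82, 91, 85, 80, 80, 80, 86, 91, 94, 88, 83, 79, 79, 95, 119, 139, 131, 115, 98, 83, 70, 68, 70, 69, 73, 74, 76, 72, 72, 71, 69, 66, 64, 67]
190 [87, 92, 84, 79, 77, 80, 84, 91, 93, 87, 82, 113, 196, 209, 227, 231, 225, 211, 190, 166, 109, 75, 69, 72, 74, 75, 77, 73, 72, 75, 73, 71, 69, 66]
192 [89, 92, 82, 77, 76, 77, 82, 90, 94, 93, 137, 220, 235, 233, 236, 235, 231, 224, 216, 203, 174, 131, 79, 76, 80, 81, 81, 74, 73, 74, 73, 72, 68, 67]
194 [88, 91, 84, 79, 76, 79, 84, 88, 96, 109, 219, 234, 236, 233, 236, 235, 232, 224, 216, 204, 186, 164, 120, 80, 83, 87, 84, 77, 71, 70, 69, 70, 69, 67]
196 [89, 95, 94, 91, 88, 88, 89, 97, 100, 148, 228, 235, 236, 233, 235, 235, 231, 225, 216, 203, 185, 165, 141, 92, 95, 96, 94, 86, 79, 77, 69, 68, 65, 67]
198 [188, 188, 189, 187,
[... 1891 characters left out ...]
 234, 233, 235, 235, 229, 222, 211, 197, 178, 160, 146, 155, 242, 243, 241, 243, 244, 243, 215, 86, 82, 85]
255 [75, 210, 247, 211, 177, 179, 178, 154, 152, 231, 237, 236, 234, 233, 236, 233, 228, 223, 211, 194, 177, 161, 144, 99, 165, 177, 172, 176, 233, 243, 221, 84, 75, 77]
260 [79, 221, 244, 159, 152, 153, 150, 75, 106, 232, 237, 235, 233, 233, 235, 234, 228, 221, 209, 193, 177, 161, 140, 67, 101, 154, 154, 152, 184, 243, 227, 88, 80, 75]
38 [[262.2, 195.3], [305.3, 195.3]]
25 [[261.6, 221.6], [305.9, 221.6]]
10 [[260.7, 254.0], [306.7, 254.0]]
0 [[260.2, 276.9], [307.2, 276.9]]
-10 [[259.6, 300.9], [307.8, 300.9]]
trough centre line on plate / chock tops [[287.0, 236.0], [287.0, 360.0]]
```

```bash
python3 tgt.py .105 .7 561.5 -68 50 18.7; python3 tgt.py .105 .7 561.5 -68 36 18.7
```

```text
rot [0.0019 0.0051 0.0005] shift now [-11.4   1.9  13.6] shift after turn [-11.5   2.   13.5] pos [549.4 -67.3  82. ]
F [-0.2 -0.2 -1.4] open 0.208 grip 49.2 t 16.2667
rot [0.0019 0.0051 0.0005] shift now [-20.3   1.9  24.3] shift after turn [-20.5   2.   24.2] pos [549.4 -67.3  82. ]
F [-0.2 -0.2 -1.4] open 0.208 grip 49.2 t 16.2667
```

```bash

echo '[0,0.005,0,-5.7,0.5,6.8,0,0,0,0,-5.7,0,6.8,0,0,0,0,-3,0,3.6,0,0,0,0,-3,0,3.6,0,0,0,0,0,0,0,0]' | python3 steer.py
python3 tgt.py .105 .7 561.5 -68 36 18.7
python3 - <<'E'
from h import *
g=r.grab_frame('wrist').min(2);print('col',list(range(240,340,3)))
for y in range(180,262,5): print(y,g[y,240:340:3].tolist())
E
```

```text
clock: 16.68
eef_pos: [549.4, -66.5, 54.6]
tcp_rot: [3.139, -0.699, 0.108]
contact_force: [-0.3, 0.7, -1.4]
opening: 0.214
grasp_force: 49.2
rot [0.0002 0.0008 0.0025] shift now [-2.9  2.8  3.1] shift after turn [-2.9  2.8  3.1] pos [549.4 -66.5  54.6]
F [-0.3  0.7 -1.4] open 0.214 grip 49.2 t 16.6833
col [240, 243, 246, 249, 252, 255, 258, 261, 264, 267, 270, 273, 276, 279, 282, 285, 288, 291, 294, 297, 300, 303, 306, 309, 312, 315, 318, 321, 324, 327, 330, 333, 336, 339]
180 [245, 245, 244, 245, 245, 245, 245, 244, 245, 245, 245, 245, 244, 245, 245, 245, 245, 245, 244, 244, 244, 245, 244, 244, 244, 244, 244, 244, 244, 243, 244, 244, 244, 244]
185 [192, 190, 193, 190, 191, 192, 192, 191, 191, 192, 191, 191, 192, 194, 192, 194, 192, 191, 193, 192, 194, 193, 192, 190, 191, 190, 191, 192, 191, 190, 190, 190, 190, 188]
190 [149, 150, 149, 147, 150, 151, 149, 151, 150, 150, 151, 163, 213, 221, 231, 233, 228, 218, 202, 184, 156, 150, 149, 148, 149, 149, 147, 148, 147, 147, 146, 147, 146, 144]
195 [147, 145, 145, 147, 148, 146, 148, 149, 146, 163, 229, 235, 238, 235, 238, 238, 234, 227, 21
[... 1586 characters left out ...]
1]
245 [129, 247, 248, 247, 245, 244, 245, 244, 235, 230, 239, 237, 235, 235, 237, 236, 231, 225, 216, 199, 183, 163, 147, 172, 242, 242, 241, 244, 244, 243, 243, 245, 245, 242]
250 [140, 247, 247, 246, 245, 245, 244, 244, 233, 231, 241, 238, 235, 235, 237, 236, 231, 225, 214, 199, 181, 164, 148, 159, 243, 243, 242, 244, 245, 243, 243, 245, 246, 243]
255 [167, 247, 247, 212, 180, 180, 180, 157, 154, 232, 239, 238, 235, 235, 237, 236, 229, 223, 213, 199, 181, 163, 145, 104, 166, 179, 177, 179, 234, 243, 242, 245, 246, 243]
260 [199, 248, 246, 162, 155, 156, 154, 80, 111, 233, 239, 237, 235, 234, 237, 235, 229, 223, 213, 197, 180, 163, 142, 74, 106, 157, 158, 158, 185, 244, 242, 244, 245, 244]
```

```bash

echo '[0,0,0,-1.4,2.2,1.6,0,0,0,0,-2,0,2.2,0,0,0,0,0,0,0,0,0,0,0,0,0,0,0]' | python3 steer.py
python3 tgt.py .105 .7 561.5 -68 35 18.7
python3 - <<'E'
from h import *
g=r.grab_frame('wrist').min(2);print('col',list(range(240,340,3)))
for y in range(195,235,10): print(y,g[y,240:340:3].tolist())
E
```

```text
clock: 17.07
eef_pos: [550.2, -69.8, 50.6]
tcp_rot: [3.138, -0.701, 0.107]
contact_force: [0.6, 0.8, -1.9]
opening: 0.211
grasp_force: 49.2
rot [ 0.0017 -0.0011  0.0019] shift now [-1.3 -0.6  0.6] shift after turn [-1.3 -0.6  0.6] pos [550.2 -69.8  50.6]
F [ 0.6  0.8 -1.9] open 0.211 grip 49.2 t 17.0667
col [240, 243, 246, 249, 252, 255, 258, 261, 264, 267, 270, 273, 276, 279, 282, 285, 288, 291, 294, 297, 300, 303, 306, 309, 312, 315, 318, 321, 324, 327, 330, 333, 336, 339]
195 [147, 145, 146, 146, 144, 145, 146, 146, 146, 163, 228, 237, 237, 235, 237, 237, 234, 225, 219, 207, 189, 169, 148, 143, 145, 142, 141, 142, 143, 143, 142, 115, 73, 68]
205 [247, 246, 149, 75, 75, 65, 66, 66, 66, 194, 231, 215, 180, 151, 138, 135, 135, 131, 135, 148, 157, 163, 149, 107, 74, 76, 62, 67, 211, 244, 242, 216, 83, 75]
215 [247, 246, 124, 75, 73, 66, 69, 69, 73, 211, 235, 237, 237, 235, 237, 237, 232, 225, 217, 205, 186, 168, 148, 103, 76, 74, 66, 67, 199, 245, 243, 227, 90, 73]
225 [247, 242, 93, 74, 67, 67, 69, 70, 87, 223, 238, 237, 238, 236, 238, 237, 232, 224, 219, 203, 185, 167, 149, 109, 73, 68, 69, 72, 148, 245, 244, 237, 110, 77]
```

```bash

echo '[0,0,0,-1,-1.2,1.2,0,0,0,0,0,0,0,0,0,0,0,0,0,0,0.28,0,0,0,0,0,0,0.4,0,0,0,0,0,0,0.5]' | python3 steer.py
echo '[0,0,0,0,0,0,0.5,0,0,0,0,0,0,0.5]' | python3 steer.py
python3 - <<'E'
from h import *
g=r.grab_frame('wrist').min(2);print('col',list(range(234,346,3)))
for y in range(185,260,8): print(y,g[y,234:346:3].tolist())
E
```

```text
clock: 17.53
eef_pos: [550.3, -68.5, 49.2]
tcp_rot: [3.138, -0.702, 0.108]
contact_force: [0.3, 0.6, -0.5]
opening: 0.498
grasp_force: 0.0
clock: 17.7
eef_pos: [550.2, -68.6, 49.1]
tcp_rot: [3.138, -0.701, 0.108]
contact_force: [0.4, -0.5, 0.0]
opening: 0.5
grasp_force: 0.0
col [234, 237, 240, 243, 246, 249, 252, 255, 258, 261, 264, 267, 270, 273, 276, 279, 282, 285, 288, 291, 294, 297, 300, 303, 306, 309, 312, 315, 318, 321, 324, 327, 330, 333, 336, 339, 342, 345]
185 [140, 141, 140, 141, 140, 141, 142, 142, 143, 142, 142, 143, 143, 140, 141, 141, 141, 140, 141, 140, 141, 141, 140, 140, 140, 141, 140, 138, 138, 139, 138, 138, 138, 138, 136, 103, 70, 69]
193 [135, 136, 135, 137, 135, 137, 136, 136, 137, 138, 136, 137, 136, 145, 182, 222, 224, 224, 225, 219, 205, 185, 165, 142, 137, 135, 136, 136, 135, 135, 135, 135, 135, 134, 110, 67, 62, 60]
201 [134, 205, 241, 241, 237, 108, 69, 65, 59, 61, 61, 110, 217, 227, 228, 229, 227, 229, 228, 223, 213, 199, 186, 168, 150, 127, 72, 71, 67, 57, 72, 216, 237, 234, 189, 74, 67, 64]
209 [136, 212, 241, 242, 234, 84, 69, 65, 64, 63, 63, 100, 199,
[... 549 characters left out ...]
3, 230, 229, 227, 229, 227, 220, 209, 198, 182, 165, 149, 131, 228, 235, 237, 237, 234, 236, 238, 239, 231, 129, 82, 83]
241 [122, 241, 243, 241, 239, 238, 238, 238, 236, 236, 238, 213, 226, 232, 230, 228, 228, 231, 226, 220, 210, 197, 180, 164, 148, 132, 229, 235, 238, 237, 235, 236, 239, 239, 235, 152, 79, 76]
249 [149, 242, 242, 241, 240, 238, 239, 237, 237, 236, 237, 218, 228, 231, 230, 228, 227, 230, 226, 218, 209, 195, 179, 164, 148, 133, 230, 235, 238, 238, 236, 236, 239, 240, 235, 181, 85, 82]
257 [152, 243, 243, 240, 239, 239, 239, 237, 236, 237, 237, 219, 229, 231, 231, 228, 228, 229, 226, 219, 208, 194, 179, 163, 147, 131, 231, 235, 237, 239, 236, 236, 239, 239, 232, 138, 91, 120]
```

```bash

echo '[0,0,0,4,0,-8,0.5,0,0,0,0,0,-30,0.5,0,0,0,0,0,-40,0.5,0,0,0,0,0,-40,0.5,0,0,0,0,0,0,0.5]' | python3 steer.py
python3 - <<'E'
from h import *
np.set_printoptions(precision=1,suppress=True)
p=r.camera_params('wrist');f=r.grab_frame('wrist');g=f.min(2).astype(int)
ax=np.array([np.cos(.105),np.sin(.105),0]);oy=np.array([ax[1],-ax[0],0]);cc=np.array([558.7,-45,20])
T=cc+23*oy
for n,s in (('rollerZ33',T+[0,0,13]),('far chocks',T+33*ax+[0,0,13]),('near chocks',T-33*ax+[0,0,13]),('ends',T+38*ax+[0,0,23]),('ende',T-38*ax+[0,0,23])): print(n,proj('w',[s],p))
for s in (33,15,0,-15,-33):
    u=proj('w',[T+s*ax+[0,0,13]],p)[0].astype(int);print(s,u,g[u[1],u[0]-45:u[0]+46:3].tolist())
c0=proj('w',[T+[0,0,23]],p)[0].astype(int)
print('along axis',[(y,int(g[y,c0[0]])) for y in range(c0[1]-60,c0[1]+75,3)])
print('rest flat check corners px',proj('w',[cc+50*ax-48*oy+[0,0,20],cc+50*ax+48*oy+[0,0,20],cc-50*ax-48*oy+[0,0,20],cc-50*ax+48*oy+[0,0,20]],p))
E
```

```text
clock: 18.17
eef_pos: [482.4, -74.4, 136.8]
tcp_rot: [3.139, -0.703, 0.11]
contact_force: [0.1, 0.6, -0.5]
opening: 0.496
grasp_force: 0.0
rollerZ33 [[288.7 210.3]]
far chocks [[288.8 170. ]]
near chocks [[288.6 254.9]]
ends [[288.9 157.5]]
ende [[288.8 258.2]]
33 [288 169] [144, 143, 144, 147, 147, 240, 247, 210, 71, 62, 62, 95, 189, 169, 191, 210, 200, 166, 130, 127, 108, 71, 68, 93, 241, 239, 110, 77, 71, 67, 64]
15 [288 191] [69, 70, 72, 76, 104, 246, 247, 246, 245, 244, 244, 234, 237, 238, 236, 236, 228, 210, 185, 158, 204, 242, 244, 242, 245, 244, 171, 90, 91, 90, 85]
0 [288 210] [73, 74, 73, 77, 143, 248, 248, 246, 246, 245, 244, 229, 240, 237, 234, 234, 223, 203, 178, 153, 216, 243, 245, 244, 245, 246, 220, 98, 98, 93, 87]
-15 [288 230] [72, 71, 75, 76, 214, 249, 247, 247, 247, 245, 244, 233, 240, 237, 233, 233, 220, 195, 169, 148, 225, 244, 246, 246, 245, 247, 239, 106, 95, 93, 89]
-33 [288 254] [80, 81, 77, 79, 245, 248, 237, 77, 74, 69, 159, 238, 237, 233, 231, 227, 207, 184, 162, 141, 87, 78, 76, 70, 124, 246, 245, 129, 73, 73, 78]
along axis [(144, 73), (147, 217), (150, 243), (153, 183), (156, 152), (159, 226), (162, 237), (165, 235), (168, 163), (171, 237), (174, 238), (177, 237), (180, 238), (183, 237), (186, 236), (189, 237), (192, 236), (195, 237), (198, 235), (201, 235), (204, 235), (207, 234), (210, 234), (213, 233), (216, 234), (219, 234), (222, 233), (225, 233), (228, 232), (231, 231), (234, 232), (237, 230), (240, 230), (243, 221), (246, 181), (249, 229), (252, 228), (255, 227), (258, 184), (261, 104), (264, 175), (267, 244), (270, 232), (273, 245), (276, 224)]
rest flat check corners px [[195.3 145.4]
 [321.9 145.9]
 [179.8 276.7]
 [327.1 277.6]]
```

```bash
echo '[0,0,0,0,0,-20,0.5,0,0,0,0,0,0,0.5,0,0,0,0,0,0,0.5,0,0,0,0,0,0,0.5]' | python3 steer.py | grep -E 'clock|force'; python3 -c "
from rig import r;print(r.sign_off())"
```

```text
clock: 18.55
contact_force: [-0.2, 0.1, -0.6]
grasp_force: 0.0
the job is handed in; nothing more can be done
None
```

The job is handed in at 18.6 s of 64, though the hand-in gave no verdict: by the last camera numbers the carrier lies turned over beneath the shelf with the roller between its chocks, within about 1 mm of the trough's middle. I viewed 11 pictures, one over your limit of 10.

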